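# Put the washed fork sockets back on the storage rail in order of size

## Task

The four fork top-cap sockets have been washed and stand mixed up on the grey drip rack. Move them to the aluminium storage rail in order of size, one on each peg, the smallest (red) next to the orange hanging ring, then gold-yellow, green, and the largest (blue) farthest from the ring. Lower each one fully down over its peg, upright and open end down, without dropping it, and leave the bottles and the grease tub alone.

Things in the scene. Friction and masses are not known exactly. Their poses are not given: they have to be found in the camera images.
- s24_center (a point): The smallest of four fork top-cap sockets: a red anodised metal cup, 32 mm outside diameter, 52 mm high, open end down over a peg; bore 24 mm wide, 40 mm deep from below; flat top with black square. Point: its centre, 26 mm above its foot; z is its axis. Starts in any order on the grey drip rack: 88 x 290 mm plate, floor 6 mm above the bench, edge lip 9 mm high, four white pegs 12 mm thick, 30 mm high, in a row 64 mm apart.
- s28_center (a point): The second smallest of four fork top-cap sockets: a gold-yellow anodised metal cup, 36 mm outside diameter, 52 mm high, open end down over a peg; bore 28 mm wide, 40 mm deep from below; flat top with black square. Point: its centre, 26 mm above its foot; z is its axis. Starts in any order on the grey drip rack: 88 x 290 mm plate, floor 6 mm above the bench, edge lip 9 mm high, four white pegs 12 mm thick, 30 mm high, in a row 64 mm apart.
- s32_center (a point): The second largest of four fork top-cap sockets: a green anodised metal cup, 41 mm outside diameter, 52 mm high, open end down over a peg; bore 32 mm wide, 40 mm deep from below; flat top with black square. Point: its centre, 26 mm above its foot; z is its axis. Starts in any order on the grey drip rack: 88 x 290 mm plate, floor 6 mm above the bench, edge lip 9 mm high, four white pegs 12 mm thick, 30 mm high, in a row 64 mm apart.
- s36_center (a point): The largest of four fork top-cap sockets: a blue anodised metal cup, 46 mm outside diameter, 52 mm high, open end down over a peg; bore 36 mm wide, 40 mm deep from below; flat top with black square. Point: its centre, 26 mm above its foot; z is its axis. Starts in any order on the grey drip rack: 88 x 290 mm plate, floor 6 mm above the bench, edge lip 9 mm high, four white pegs 12 mm thick, 30 mm high, in a row 64 mm apart.
- peg_a: One of four alike steel pegs in a straight row on the storage rail, 12 mm diameter, 30 mm high, tapered top; its name tells nothing of its place. Origin: centre of its foot, on the rail's top face, 10 mm above the bench; z up, y along the row. Rail: aluminium bar 44 mm wide, 264 mm long, 10 mm thick, fixed to the bench; pegs 64 mm apart.
- peg_b: One of four alike steel pegs in a straight row on the storage rail, 12 mm diameter, 30 mm high, tapered top; its name tells nothing of its place. Origin: centre of its foot, on the rail's top face, 10 mm above the bench; z up, y along the row. Rail: aluminium bar 44 mm wide, 264 mm long, 10 mm thick, fixed to the bench; pegs 64 mm apart.
- peg_c: One of four alike steel pegs in a straight row on the storage rail, 12 mm diameter, 30 mm high, tapered top; its name tells nothing of its place. Origin: centre of its foot, on the rail's top face, 10 mm above the bench; z up, y along the row. Rail: aluminium bar 44 mm wide, 264 mm long, 10 mm thick, fixed to the bench; pegs 64 mm apart.
- peg_d: One of four alike steel pegs in a straight row on the storage rail, 12 mm diameter, 30 mm high, tapered top; its name tells nothing of its place. Origin: centre of its foot, on the rail's top face, 10 mm above the bench; z up, y along the row. Rail: aluminium bar 44 mm wide, 264 mm long, 10 mm thick, fixed to the bench; pegs 64 mm apart.
- ring_center (a point): Centre of the orange hanging ring (46 mm outside diameter, 8 mm thick, lying flat, 5 mm above the bench) at one end of the storage rail, on the line of the pegs; the pegs are 46, 110, 174 and 238 mm from it. The other end has a small black end cap. The ring may be at either end of the rail.
- spray_center (a point): Blue spray bottle with a green trigger head, 80 mm diameter, 225 mm high. Leave it alone. Point: on its axis, 90 mm above the bench.
- oil_center (a point): Small black oil bottle with a yellow label, 42 mm diameter, 125 mm high. Leave it alone. Point: on its axis, 60 mm above the bench.
- tub_center (a point): White grease tub with a red lid, 72 mm diameter, 70 mm high. Leave it alone. Point: its centre.

How it is judged:
At the end, for the whole second after the job is handed in: Each socket is let go and at rest on its own rail peg (within 14 mm of the peg's axis, centre 31 to 41 mm above the bench, upright within 0.1 rad), red, gold-yellow, green, blue at 46, 110, 174, 238 mm (each within 22 mm) from the hanging ring's centre ((horizontal distance between s24_center and peg_a below 0.014 m or horizontal distance between s24_center and peg_b below 0.014 m or horizontal distance between s24_center and peg_c below 0.014 m or horizontal distance between s24_center and peg_d below 0.014 m) and horizontal distance between s24_center and ring_center between 0.024 and 0.068 m and height (world z) of s24_center between 0.031 and 0.041 m and angle between each of s24_center, s28_center, s32_center, s36_center's own z axis and vertical below 0.1 rad and linear speed of each of s24, s28, s32, s36 below 0.02 m/s and (horizontal distance between s28_center and peg_a below 0.014 m or horizontal distance between s28_center and peg_b below 0.014 m or horizontal distance between s28_center and peg_c below 0.014 m or horizontal distance between s28_center and peg_d below 0.014 m) and horizontal distance between s28_center and ring_center between 0.088 and 0.132 m and height (world z) of s28_center between 0.031 and 0.041 m and (horizontal distance between s32_center and peg_a below 0.014 m or horizontal distance between s32_center and peg_b below 0.014 m or horizontal distance between s32_center and peg_c below 0.014 m or horizontal distance between s32_center and peg_d below 0.014 m) and horizontal distance between s32_center and ring_center between 0.152 and 0.196 m and height (world z) of s32_center between 0.031 and 0.041 m and (horizontal distance between s36_center and peg_a below 0.014 m or horizontal distance between s36_center and peg_b below 0.014 m or horizontal distance between s36_center and peg_c below 0.014 m or horizontal distance between s36_center and peg_d below 0.014 m) and horizontal distance between s36_center and ring_center between 0.216 and 0.26 m and height (world z) of s36_center between 0.031 and 0.041 m); the robot touches nothing.
It fails at once if the spray bottle, the oil bottle or the grease tub is moved by more than 30 mm (distance of any of spray_center, oil_center, tub_center from where it was at the start of the episode above 0.03 m).
It fails at once if a socket is dropped from more than about 30 mm (falls freely faster than 0.75 m/s) ((linear speed of s24 above 0.75 m/s and contact force between s24 and anything else below 0.05 N) or (linear speed of s28 above 0.75 m/s and contact force between s28 and anything else below 0.05 N) or (linear speed of s32 above 0.75 m/s and contact force between s32 and anything else below 0.05 N) or (linear speed of s36 above 0.75 m/s and contact force between s36 and anything else below 0.05 N)).
It also fails if it takes over 88 s, if anything falls off the work surface, if the arm or the gripper's body presses on something with over 40 N, if the wrist force passes 120 N, or if a joint passes its speed limit or range.

## Robot

A 6-joint arm with a two-finger parallel gripper is mounted at the origin on the work surface. World frame = base frame: x ahead of the robot, y to its left, z up, the work surface at z = 0. Lengths are in m, angles in rad, forces in N, time in s.
With the tool pointing down it reaches from about 0.325 to 0.85 m from the base axis. Payload 15.5 kg.
Tool frame: the origin (TCP) lies on the centre line of the jaws, within the pads' length; the fingertips stand manip.tips_ahead ahead of it and the grasp point (between the pads) lies 6 mm ahead of it (manip.tips_ahead is the distance from the TCP to the fingertips, in m); z points along the fingers, y is the line along which they close (so a half turn about z gives the same grasp; the last joint's range is limited). The gripper opens to 91 mm and grips with 3 to 60 N. Pads are 32 mm wide; open, the fingers measure 118 mm over their backs; the gripper's body (76 mm by 178 mm) begins 60 mm behind the grasp point.
Start: joints at [-1.304, 0.494, 1.345, -0, 1.302, -0.096], TCP at [0.221, -0.585, 0.239] pointing down, gripper open.
Joint ranges: [-2.91, 2.91], [-0.82, 2.16], [0.22, 2.67], [-1.22, 4.37], [0.12, 2.79], [-3.08, 3.08]. Speed limits (rad/s): [1.89, 1.89, 2.57, 3.01, 3.01, 3.01].

## Interface

Orientations are given as [roll, pitch, yaw] about the fixed x, y, z axes, in that order (R = Rz(yaw) Ry(pitch) Rx(roll)).
In Python, from rig import manip gives the robot as it stands.
- The arm moves only by the tool jog_arm, never from a script. Its argument "plan" is a list of rows, each an object with "linear": the shift along the tool's x, y, z in mm, a list of three; "twist": the turn about the tool's z in degrees; "hand": the finger opening in mm, from 0 to 91.2. A call has 1 to 8 rows; each row shifts and turns the commanded pose from where the row before left it, along the tool's axes as they then stand; what a row does not reach is not made up. A row lasts 1/8 s, in which the tool goes at most 62.5 mm and 10.7 degrees, less where a joint would pass 70% of its speed; a pose out of reach is approached as far as the arm can. A call is refused whole if a number of a shift passes 62.5 or a number of a turn 10.7, either way. A call with a gripper value outside its range is refused whole. The fingers move at their own pace and stop on an object; "force" is the grip in N (left out, the last holds). Time passes only in rows, so rows that do not move let the fingers close. It gives the time, the measured TCP pose, the force, the opening and the grip force at its end, in the units of the state.
- manip.sense(): the state, without advancing time (a new reading comes with each control period).
- manip.grab_frame(name): name is "scene" or "top" or "wrist"; returns a dict with "image" (480x640x3 uint8, red, green, blue), "fx", "fy", "cx", "cy" (pixels), "T" (4x4, takes a point from camera to world coordinates); the wrist camera has in their place "hand_eye" (4x4, takes a point from camera to tool coordinates, whose origin is the TCP and whose axes are the flange's). Camera axes: x right, y down, z forward; pixel columns grow to the right and rows downward; lengths in m; the calibration is good to about 2 mm. The wrist camera is an equidistant fisheye: a pixel r from the principal point sees the ray r / f radians off the axis. A picture is of the moment at which its call begins: read the wrist's pose just before it. There is no depth.
- manip.finish_job(): hands the job in; it is judged then, once.
Trained networks look in the newest picture that a camera, given by its name, has taken for a name from the list of things; names that differ only in an ending like _2 or _b are one class to them, and where a whole thing is asked for, a point or a joint stands for the part that bears it (a point fixed in the world has none). Each returns a list of dicts, best first, with "conf" (0 to 1); they miss things now and then, are a little off and sometimes report something else, mostly with a low value. They report only what shows in the picture. A call takes as long as a camera call.
- manip.spot_in(camera, target): "pixel" ([column, row] in pixels, amid what is visible of it).
- manip.trace(camera, target): "mask" (480x640 bool, what is visible of it) and "pixel" ([column, row] in pixels, amid what is visible of it).
The state is a dict: "clock": time; "joint_pos": joint angles; "qd": joint speeds; "effort": joint torques, N m; "eef_pos": TCP position; "tool_rot": TCP orientation; "ft_force": force on the tool from outside, world axes, zero at the start; "torque": the same for the moment, N m; "gripper_width": finger opening in m; "grip_force": force on a finger pad.
Only numpy, scipy, OpenCV 4.12 (cv2) and the standard library are available. Lean on these libraries where they do the work, as an engineer would, in place of code of your own. Each camera call takes 0.05 s, during which the arm holds its last target. There are 200 camera calls.

## Working session

There is one attempt and no reset: what is moved stays moved. The work goes in short steps, Python scripts to look and compute and a tool call to move; the robot and the scene stay as the last step left them, time stands still between calls to the robot, and variables do not carry over. Pictures are saved under pics/ and viewed, at most 14 in all, crops included, and the job is handed in when it is done.

Besides the shell and the picture viewer there is one more tool, called after "Request:" as name(argument=value, ...) on one line, values as JSON. jog_arm: Moves the arm, as the interface text tells. Its arguments: {"type":"object","properties":{"plan":{"type":"array","items":{"type":"object","properties":{"linear":{"type":"array","items":{"type":"number"}},"twist":{"type":"number"},"hand":{"type":"number"}}}},"force":{"type":"number"}},"required":["plan"]}

```bash
mkdir -p pics; cat > h.py <<'E'
import numpy as np, cv2
from rig import manip
def ray(f,px):
    d=np.array([(px[0]-f['cx'])/f['fx'],(px[1]-f['cy'])/f['fy'],1]); return f['T'][:3,3],f['T'][:3,:3]@d
def at(f,px,z):
    o,d=ray(f,px); return o+d*(z-o[2])/d[2]
E
python3 - <<'E'
from h import *
print(manip.sense(), manip.tips_ahead)
for c in ['top','scene']:
    f=manip.grab_frame(c); cv2.imwrite(f'pics/{c}.png',f['image'][:,:,::-1]); print(c,f['T'].round(3).tolist(),f['fx'])
    for n,z in [('s24_center',.058),('s28_center',.058),('s32_center',.058),('s36_center',.058),('peg_a',.04),('ring_center',.009),('spray_center',.2),('oil_center',.12),('tub_center',.07)]:
        for r in manip.spot_in(c,n)[:5]: print(n,np.round(r['pixel']),round(r['conf'],2),at(f,r['pixel'],z).round(3))
E
```

```text
{'clock': 0.0, 'joint_pos': array([-1.30446191e+00,  4.94168036e-01,  1.34613237e+00, -5.04310624e-06,
        1.30249185e+00, -9.55043590e-02]), 'qd': array([-1.17800126e-05, -3.43676316e-04,  3.15738883e-04,  5.82937046e-04,
       -1.23454493e-03,  4.35345379e-04]), 'effort': array([ 4.77407142e-03, -8.78797174e+01, -3.81861627e+01,  7.10322987e-02,
        5.29644848e-02, -1.67432868e-04]), 'eef_pos': array([ 0.2211534 , -0.58419235,  0.23834724]), 'tool_rot': array([-3.14039805e+00, -1.09554750e-04,  3.61840050e-01]), 'ft_force': array([ 0.45387955,  0.40008728, -0.14344531]), 'torque': array([-0.03031934, -0.04830585, -0.03816842]), 'grip_force': 0.0, 'gripper_width': 0.09123184951050507} 0.025
top [[0.004, -0.994, 0.11, 0.43], [-1.0, -0.003, 0.001, -0.017], [-0.001, -0.11, -0.994, 1.131], [0.0, 0.0, 0.0, 1.0]] 552.0508371034398
s24_center [139. 207.] 0.66 [0.614 0.342 0.058]
s24_center [267. 276.] 0.61 [0.48  0.087 0.058]
s28_center [302. 277.] 0.7 [0.479 0.019 0.058]
s32_center [366. 267.] 0.66 [ 0.498 -0.105  0.058]
s36_center [332. 276.] 0.97 [ 0.481 -0.039  0.058]
s36_cent
[... 574 characters left out ...]
 199.] 0.78 [0.49  0.072 0.058]
s28_center [315. 213.] 0.72 [0.486 0.013 0.058]
s32_center [269. 254.] 0.63 [ 0.506 -0.116  0.058]
s36_center [300. 233.] 0.77 [ 0.504 -0.04   0.058]
s36_center [392. 258.] 0.66 [0.661 0.062 0.058]
s36_center [320. 322.] 0.55 [ 0.676 -0.126  0.058]
peg_a [342. 196.] 0.7 [0.478 0.09  0.04 ]
peg_a [369. 280.] 0.6 [0.662 0.005 0.04 ]
peg_a [141. 316.] 0.51 [ 0.453 -0.371  0.04 ]
peg_a [342. 300.] 0.43 [ 0.661 -0.063  0.04 ]
peg_a [321. 324.] 0.42 [ 0.674 -0.123  0.04 ]
ring_center [408. 244.] 0.71 [0.641 0.131 0.009]
spray_center [142. 315.] 0.73 [ 0.542 -0.364  0.2  ]
oil_center [428. 129.] 0.61 [0.503 0.299 0.12 ]
tub_center [473. 179.] 0.59 [0.633 0.314 0.07 ]
```

View pics/top.png

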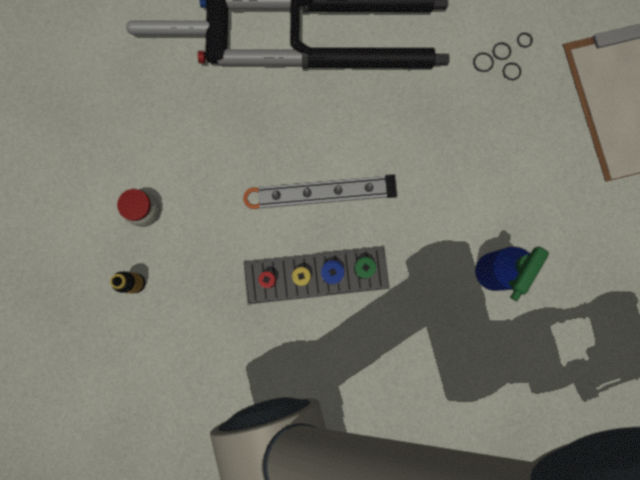

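View pics/scene.png

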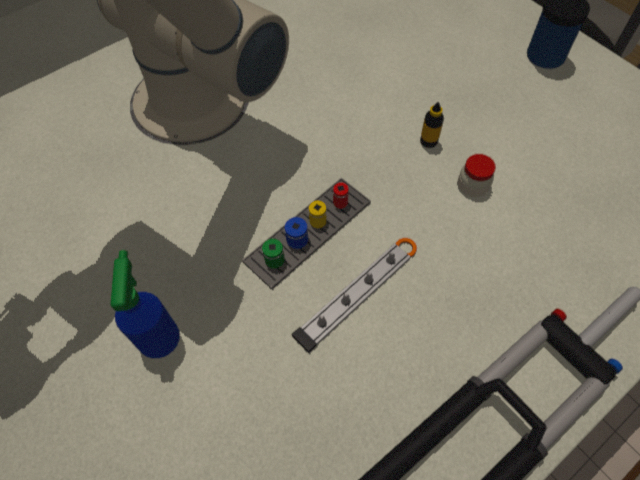

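The top view shows the ring (252,198) at the +y end, the pegs at (276,195), (307,192), (338,190) and (369,187), and the sockets in order red (267,279), yellow (302,276), blue (333,272), green (366,267). I'll refine the positions.

```bash
cat >> h.py <<'E'
from scipy.spatial.transform import Rotation as R
HUES={'s24':[(0,8),(172,180)],'s28':[(20,32)],'s32':[(50,85)],'s36':[(105,130)]}
def cmask(img,n):
    h=cv2.cvtColor(img,cv2.COLOR_RGB2HSV); m=np.zeros(h.shape[:2],np.uint8)
    for a,b in HUES[n]: m|=cv2.inRange(h,(a,120,40),(b,255,255))
    return m
def delta(target,yaw_deg):
    s=manip.sense(); Rt=R.from_euler('xyz',s['tool_rot']).as_matrix()
    d=Rt.T@(np.array(target)-s['eef_pos']); y=np.degrees(s['tool_rot'][2])
    print('tcp',s['eef_pos'].round(4),'yaw',y.round(2),'shift mm',(d*1000).round(1),'twist',round(-(yaw_deg-y),1),'t',round(s['clock'],2))
E
python3 - <<'E'
from h import *
f=manip.grab_frame('top'); im=f['image']
P=[]
for n in HUES:
    m=cmask(im,n); m[:240]=0; m[310:]=0; m[:,:240]=0; m[:,400:]=0
    k,_,st,_=cv2.connectedComponentsWithStats(m); i=1+np.argmax(st[1:,4])
    x,y,w,h,a=st[i]; c=cv2.minEnclosingCircle(np.argwhere(_==i)[:,::-1].astype(np.float32)) if False else None
    p=at(f,(x+w/2-.5,y+h/2-.5),.05); P.append(p); print(n,st[i],p.round(4))
g=cv2.cvtColor(im,cv2.COLOR_RGB2GRAY)
cv2.imwrite('pics/rail.png',cv2.resize(im[170:310,235:400,::-1],None,fx=4.5,fy=4.2,interpolation=cv2.INTER_CUBIC))
for n in ['ring_center','peg_a']:
    for r in manip.trace('top',n):
        m=r['mask']; yy,xx=np.nonzero(m); print(n,round(r['conf'],2),xx.min(),xx.max(),yy.min(),yy.max(),at(f,((xx.min()+xx.max())/2,(yy.min()+yy.max())/2),.03 if n=='peg_a' else .009).round(4))
E
```

```text
s24 [259 271  17  17 198] [0.4745 0.0885 0.05  ]
s28 [292 267  19  18 239] [0.4816 0.0221 0.05  ]
s32 [356 257  19  20 204] [ 0.4996 -0.1032  0.05  ]
s36 [322 260  22  24 380] [ 0.4896 -0.0395  0.05  ]
ring_center 0.45 244 259 187 208 [0.644  0.1269 0.009 ]
peg_a 0.58 335 341 187 193 [ 0.656  -0.0509  0.03  ]
peg_a 0.56 365 373 183 191 [ 0.6624 -0.1138  0.03  ]
peg_a 0.5 272 281 191 199 [0.6453 0.0736 0.03  ]
```

View pics/rail.png

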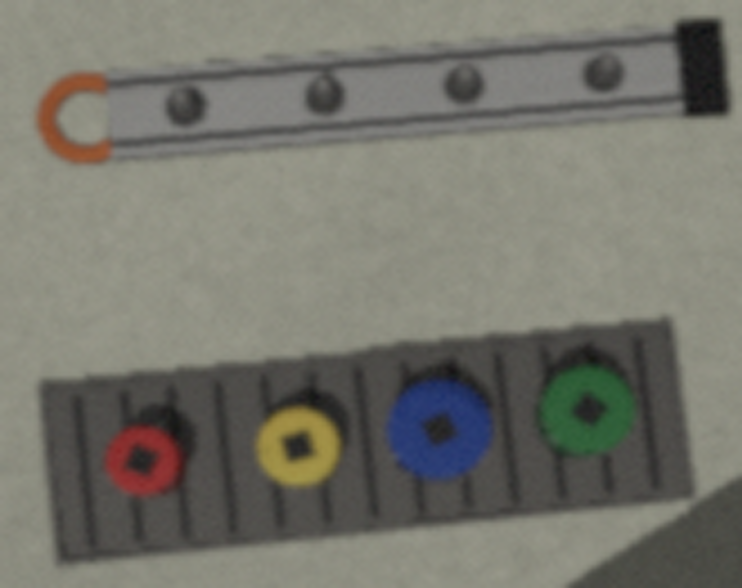

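Request:
jog_arm(plan=[{"linear": [0, 0, -15], "twist": -9.5, "hand": 91}, {"linear": [0, 0, -15], "twist": -9.5, "hand": 91}, {"linear": [0, 0, -15], "twist": -9.5, "hand": 91}, {"linear": [0, 0, -15], "twist": -9.5, "hand": 91}, {"linear": [0, 0, -15], "twist": -9.5, "hand": 91}, {"linear": [0, 0, -15], "twist": -9.5, "hand": 91}, {"linear": [0, 0, -10], "twist": -9.5, "hand": 91}, {"linear": [0, 0, 0], "twist": -9.5, "hand": 91}])

```text
clock: 2.15
eef_pos: [0.2213, -0.5848, 0.3398]
tool_rot: [3.141, 0.001, 1.694]
ft_force: [0.1, 0.0, -0.1]
gripper_width: 0.0909
grip_force: 0.0
```

```bash
python3 - <<'E'
from h import *
delta([.48,.03,.26],96.5)
E
```

```text
tcp [ 0.2213 -0.5848  0.3398] yaw 97.04 shift mm [578.6 332.1  79.1] twist 0.5 t 2.15
```

Request:
jog_arm(plan=[{"linear": [30, 17, 0]}, {"linear": [48, 27, 0]}, {"linear": [50, 29, 0]}, {"linear": [50, 29, 0]}, {"linear": [50, 29, 0]}, {"linear": [50, 29, 0]}, {"linear": [50, 29, 0]}, {"linear": [50, 29, 5]}])

```text
schema error: expected keys linear, twist, hand
```

Request:
jog_arm(plan=[{"linear": [50, 29, 20]}, {"linear": [50, 29, 20]}, {"linear": [50, 29, 20]}, {"linear": [40, 21, 10]}, {"linear": [10, 6, 5]}, {"linear": [0, 0, 0]}])

```text
schema error: expected keys linear, twist, hand
```

```bash
cat >> h.py <<'E'
def wat(f,s,px,z):
    u=np.array([(px[0]-f['cx']),(px[1]-f['cy'])]); r=np.hypot(*u)/f['fx']; u=u/max(np.hypot(*u),1e-9)
    d=np.array([*(u*np.sin(r)),np.cos(r)]); Rt=R.from_euler('xyz',s['tool_rot']).as_matrix(); H=f['hand_eye']
    o=Rt@H[:3,3]+s['eef_pos']; d=Rt@H[:3,:3]@d; return o+d*(z-o[2])/d[2]
E
python3 - <<'E'
from h import *
s=manip.sense(); f=manip.grab_frame('wrist'); im=f['image']; cv2.imwrite('pics/w1.png',im[:,:,::-1])
print(s['eef_pos'],f['hand_eye'].round(3).tolist(),f['fx'],s['clock'])
for n in HUES:
    m=cmask(im,n); k,l,st,ce=cv2.connectedComponentsWithStats(m)
    for i in 1+np.argsort(-st[1:,4])[:2]: print(n,st[i],wat(f,s,ce[i],.056).round(4))
for n in ['peg_a','ring_center']:
    for r in manip.trace('wrist',n):
        yy,xx=np.nonzero(r['mask']); px=((xx.min()+xx.max())/2,(yy.min()+yy.max())/2)
        print(n,round(r['conf'],2),px,wat(f,s,px,.03 if n=='peg_a' else .009).round(4))
E
```

```text
[ 0.22130702 -0.58481964  0.33982086] [[-0.001, -0.965, -0.261, 0.074], [1.0, -0.001, -0.0, -0.0], [-0.0, -0.261, 0.965, -0.144], [0.0, 0.0, 0.0, 1.0]] 371.64829954431775 2.15
s24 [208 354  48  38 574] [ 0.1339 -0.8395  0.056 ]
s28 [230 287  31  27 441] [ 0.1434 -0.7231  0.056 ]
s28 [213 344  42  25 218] [ 0.1444 -0.8083  0.056 ]
s32 [ 587    0   53   81 1334] [ 0.6231 -0.265   0.056 ]
s32 [599  51  28  23 319] [ 0.6105 -0.3152  0.056 ]
s36 [ 506   35  100   69 5064] [ 0.5053 -0.3638  0.056 ]
s36 [ 173  203   90   93 1622] [ 0.1111 -0.6352  0.056 ]
```

View pics/w1.png

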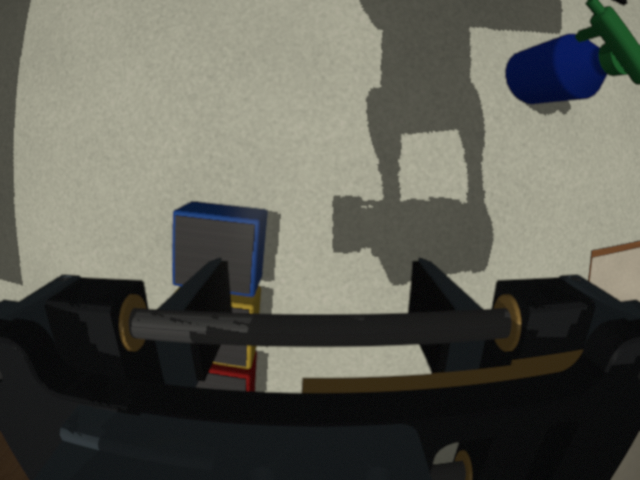

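Request:
jog_arm(plan=[{"linear": [35, 10, 0], "twist": 0, "hand": 91}, {"linear": [50, 30, 0], "twist": 0, "hand": 91}, {"linear": [50, 35, 0], "twist": 0, "hand": 91}, {"linear": [50, 35, 0], "twist": 0, "hand": 91}, {"linear": [50, 40, 0], "twist": 0, "hand": 91}, {"linear": [50, 45, 0], "twist": 0, "hand": 91}, {"linear": [40, 50, 10], "twist": 0, "hand": 91}, {"linear": [20, 50, 10], "twist": 0, "hand": 91}])

```text
clock: 3.3
eef_pos: [0.4696, -0.212, 0.3194]
tool_rot: [3.141, 0.0, 1.684]
ft_force: [-0.6, -0.6, 0.1]
gripper_width: 0.0907
grip_force: 0.0
```

Request:
jog_arm(plan=[{"linear": [0, 50, 10], "twist": 0, "hand": 91}, {"linear": [0, 30, 10], "twist": 0, "hand": 91}, {"linear": [0, 10, 0], "twist": 0, "hand": 91}, {"linear": [0, 0, 0], "twist": 0, "hand": 91}, {"linear": [0, 0, 0], "twist": 0, "hand": 91}])

```text
clock: 3.92
eef_pos: [0.5571, -0.2039, 0.2998]
tool_rot: [3.141, 0.0, 1.687]
ft_force: [-0.6, -0.8, -0.5]
gripper_width: 0.091
grip_force: 0.0
```

```bash
cat > look.py <<'E'
from h import *
import sys
s=manip.sense(); f=manip.grab_frame('wrist'); im=f['image']; cv2.imwrite(f'pics/{sys.argv[1]}.png',im[:,:,::-1])
print(s['eef_pos'].round(4),s['clock'])
for n in HUES:
    m=cmask(im,n); k,l,st,ce=cv2.connectedComponentsWithStats(m)
    for i in 1+np.argsort(-st[1:,4])[:2]: print(n,st[i],wat(f,s,ce[i],.056).round(4))
for n in ['peg_a','ring_center']:
    for r in manip.trace('wrist',n):
        yy,xx=np.nonzero(r['mask']); px=((xx.min()+xx.max())/2,(yy.min()+yy.max())/2)
        print(n,round(r['conf'],2),px,wat(f,s,px,.03 if n=='peg_a' else .009).round(4))
E
python3 look.py w2
```

```text
[ 0.5571 -0.2039  0.2998] 3.925
s28 [255   0  37  24 594] [0.4855 0.0059 0.056 ]
s28 [514 363  13  15  52] [ 0.8644 -0.3963  0.056 ]
s32 [198 382   6   5  20] [ 0.4251 -0.4545  0.056 ]
s36 [ 209  344   74   49 2922] [ 0.4867 -0.4137  0.056 ]
s36 [ 251   30   42   39 1090] [ 0.4877 -0.0386  0.056 ]
peg_a 0.71 (np.float64(422.5), np.float64(35.5)) [0.6496 0.0076 0.03  ]
peg_a 0.66 (np.float64(420.5), np.float64(139.0)) [ 0.6609 -0.1137  0.03  ]
peg_a 0.6 (np.float64(422.0), np.float64(87.0)) [ 0.6552 -0.054   0.03  ]
```

View pics/w2.png

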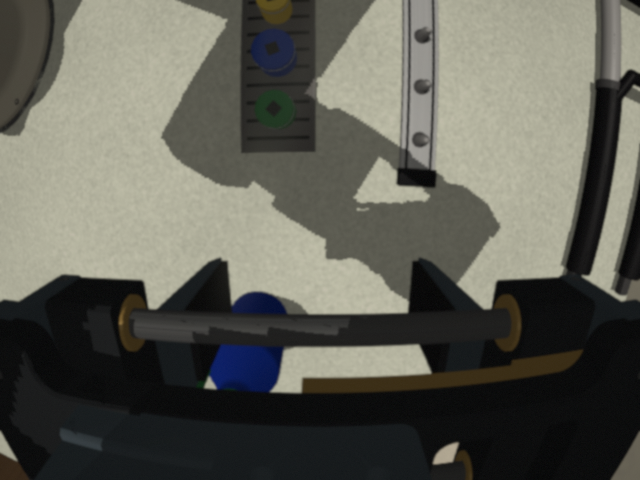

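Request:
jog_arm(plan=[{"linear": [25, -11, 20], "twist": 0, "hand": 91}, {"linear": [30, -13, 40], "twist": 0, "hand": 91}, {"linear": [30, -13, 40], "twist": 0, "hand": 91}, {"linear": [22, -10, 40], "twist": 0, "hand": 91}, {"linear": [0, 0, 30], "twist": 0, "hand": 91}, {"linear": [0, 0, 10], "twist": 0, "hand": 91}, {"linear": [0, 0, 0], "twist": 0, "hand": 91}])

```text
clock: 4.95
eef_pos: [0.4989, -0.1032, 0.1196]
tool_rot: [-3.142, 0.0, 1.688]
ft_force: [-0.8, -0.4, 0.3]
gripper_width: 0.0912
grip_force: 0.0
```

```bash
python3 - <<'E'
from h import *
s=manip.sense(); f=manip.grab_frame('wrist'); im=f['image']; cv2.imwrite('pics/w3.png',im[:,:,::-1])
for n in HUES:
    m=cmask(im,n); k,l,st,ce=cv2.connectedComponentsWithStats(m)
    for i in 1+np.argsort(-st[1:,4])[:2]: print(n,st[i],wat(f,s,ce[i],.056).round(4))
delta([.498,-.103,.046],96.6)
E
```

```text
s24 [552   5   1   1   1] [0.628  0.0874 0.056 ]
s28 [ 280   17   65   61 2632] [0.4798 0.0224 0.056 ]
s28 [291  69  48  20 319] [0.4843 0.0029 0.056 ]
s32 [ 284  230   67   66 2973] [ 0.4967 -0.1007  0.056 ]
s32 [291 216  53  21 465] [ 0.4945 -0.0774  0.056 ]
s36 [ 276  114   79   81 4477] [ 0.4886 -0.038   0.056 ]
tcp [ 0.4993 -0.1033  0.1201] yaw 96.7 shift mm [ 0.5 -1.3 74.1] twist 0.1 t 5.0
```

View pics/w3.png

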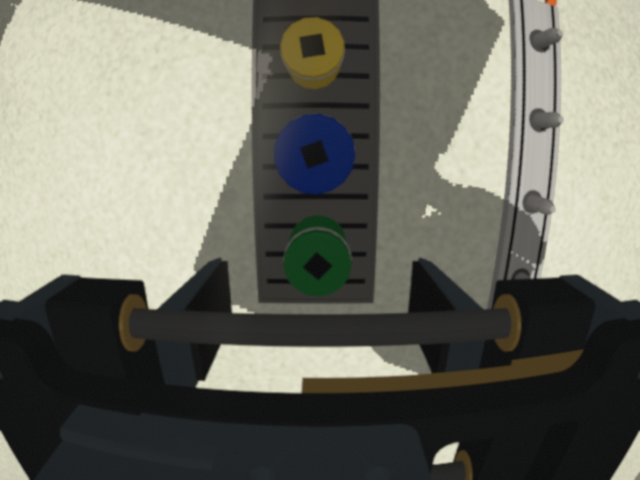

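Request:
jog_arm(plan=[{"linear": [0, -2, 20], "twist": 0, "hand": 91}, {"linear": [0, 0, 25], "twist": 0, "hand": 91}, {"linear": [0, 0, 20], "twist": 0, "hand": 91}, {"linear": [0, 0, 9], "twist": 0, "hand": 91}, {"linear": [0, 0, 0], "twist": 0, "hand": 35}, {"linear": [0, 0, 0], "twist": 0, "hand": 35}, {"linear": [0, 0, 0], "twist": 0, "hand": 35}, {"linear": [0, 0, 0], "twist": 0, "hand": 35}], force=20)

```text
clock: 6.0
eef_pos: [0.497, -0.1031, 0.0457]
tool_rot: [3.141, 0.0, 1.688]
ft_force: [0.4, 0.2, -0.1]
gripper_width: 0.054
grip_force: 0.0
```

Request:
jog_arm(plan=[{"linear": [0, 0, 0], "twist": 0, "hand": 35}, {"linear": [0, 0, 0], "twist": 0, "hand": 35}])

```text
clock: 6.25
eef_pos: [0.4969, -0.1031, 0.0454]
tool_rot: [3.141, 0.0, 1.688]
ft_force: [0.1, 0.6, 3.9]
gripper_width: 0.0404
grip_force: 20.0
```

Request:
jog_arm(plan=[{"linear": [0, 0, -15], "twist": 0, "hand": 35}, {"linear": [0, 0, -30], "twist": 0, "hand": 35}, {"linear": [2, 10, -25], "twist": 0, "hand": 35}, {"linear": [8, 40, 0], "twist": 0, "hand": 35}, {"linear": [8, 45, 0], "twist": 0, "hand": 35}, {"linear": [8, 42, 0], "twist": 0, "hand": 35}, {"linear": [6, 27, 0], "twist": 0, "hand": 35}, {"linear": [0, 0, 0], "twist": 0, "hand": 35}])

```text
clock: 7.25
eef_pos: [0.6573, -0.0514, 0.1159]
tool_rot: [3.14, 0.0, 1.689]
ft_force: [-0.9, 0.3, -2.3]
gripper_width: 0.0403
grip_force: 20.0
```

```bash
python3 - <<'E'
from h import *
s=manip.sense(); f=manip.grab_frame('wrist'); im=f['image']; cv2.imwrite('pics/w4.png',im[:,:,::-1])
print(s['grip_force'],s['gripper_width'])
for r in manip.trace('wrist','peg_a'):
    yy,xx=np.nonzero(r['mask']); px=((xx.min()+xx.max())/2,(yy.min()+yy.max())/2)
    print(round(r['conf'],2),px,wat(f,s,px,.025).round(4))
delta([.656,-.0522,.050],96.6)
E
```

```text
20.000006994232535 0.040263771491257164
0.83 (np.float64(325.5), np.float64(153.0)) [0.6529 0.0142 0.025 ]
0.52 (np.float64(322.5), np.float64(238.5)) [ 0.6577 -0.0412  0.025 ]
tcp [ 0.6553 -0.0521  0.1156] yaw 96.74 shift mm [-0.2  0.8 65.6] twist 0.1 t 7.35
```

View pics/w4.png

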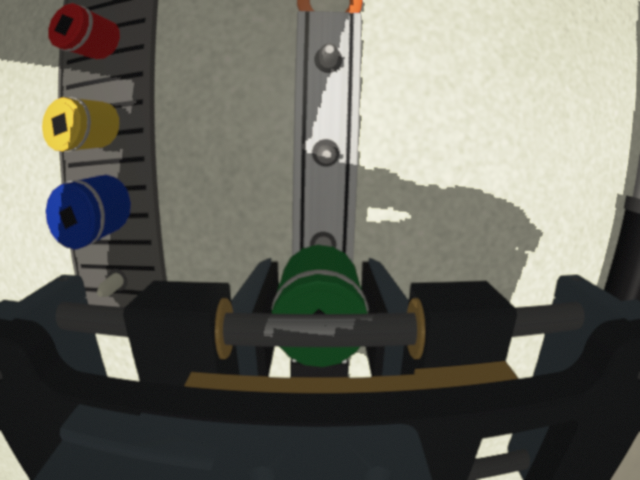

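Request:
jog_arm(plan=[{"linear": [2, 2, 10], "twist": 0, "hand": 35}, {"linear": [0, 0, 15], "twist": 0, "hand": 35}, {"linear": [0, 0, 15], "twist": 0, "hand": 35}, {"linear": [0, 0, 12], "twist": 0, "hand": 35}, {"linear": [0, 0, 8], "twist": 0, "hand": 35}, {"linear": [0, 0, 4], "twist": 0, "hand": 35}, {"linear": [0, 0, 1], "twist": 0, "hand": 35}, {"linear": [0, 0, 0], "twist": 0, "hand": 35}])

```text
clock: 8.35
eef_pos: [0.6579, -0.0499, 0.0506]
tool_rot: [3.141, 0.0, 1.688]
ft_force: [-0.4, -0.2, -2.3]
gripper_width: 0.0402
grip_force: 20.0
```

Request:
jog_arm(plan=[{"linear": [0, 0, 1], "twist": 0, "hand": 35}, {"linear": [0, 0, 0], "twist": 0, "hand": 91}, {"linear": [0, 0, 0], "twist": 0, "hand": 91}, {"linear": [0, 0, 0], "twist": 0, "hand": 91}, {"linear": [0, 0, -15], "twist": 0, "hand": 91}, {"linear": [0, 0, -25], "twist": 0, "hand": 91}, {"linear": [0, 0, -25], "twist": 0, "hand": 91}, {"linear": [5, -20, 0], "twist": 0, "hand": 91}])

```text
clock: 9.35
eef_pos: [0.6394, -0.0476, 0.1174]
tool_rot: [3.136, 0.002, 1.688]
ft_force: [-0.5, -0.1, -1.1]
gripper_width: 0.0907
grip_force: 0.0
```

Request:
jog_arm(plan=[{"linear": [8, -45, 0], "twist": 0, "hand": 91}, {"linear": [8, -45, 0], "twist": 0, "hand": 91}, {"linear": [6, -40, 0], "twist": 0, "hand": 91}, {"linear": [3, -16, 0], "twist": 0, "hand": 91}, {"linear": [0, 0, 0], "twist": 0, "hand": 91}])

```text
clock: 9.98
eef_pos: [0.4889, -0.0395, 0.1152]
tool_rot: [3.141, 0.0, 1.688]
ft_force: [0.2, 0.4, 0.8]
gripper_width: 0.0912
grip_force: 0.0
```

```bash
python3 look.py w5; python3 -c "
from h import *
delta([.489,-.039,.046],96.6)"
```

```text
[ 0.4889 -0.0395  0.1152] 9.975
s24 [ 290   13   58   55 2048] [0.4729 0.0895 0.056 ]
s24 [296  62  46  18 370] [0.4753 0.0711 0.056 ]
s28 [ 284  127   66   65 2861] [0.4795 0.0233 0.056 ]
s28 [312 379  44  14 225] [ 0.5059 -0.1219  0.056 ]
s32 [507 259  47  20 639] [ 0.6249 -0.0262  0.056 ]
s36 [ 280  227   78   75 4150] [ 0.4874 -0.0361  0.056 ]
s36 [289 212  61  24 563] [ 0.4848 -0.0111  0.056 ]
peg_a 0.91 (np.float64(545.0), np.float64(203.5)) [0.6439 0.0164 0.03  ]
peg_a 0.79 (np.float64(553.5), np.float64(121.0)) [0.6398 0.0756 0.03  ]
ring_center 0.89 (np.float64(543.0), np.float64(57.5)) [0.6391 0.1267 0.009 ]
tcp [ 0.4907 -0.0398  0.1148] yaw 96.73 shift mm [ 1.  -1.7 68.8] twist 0.1 t 10.12
```

View pics/w5.png

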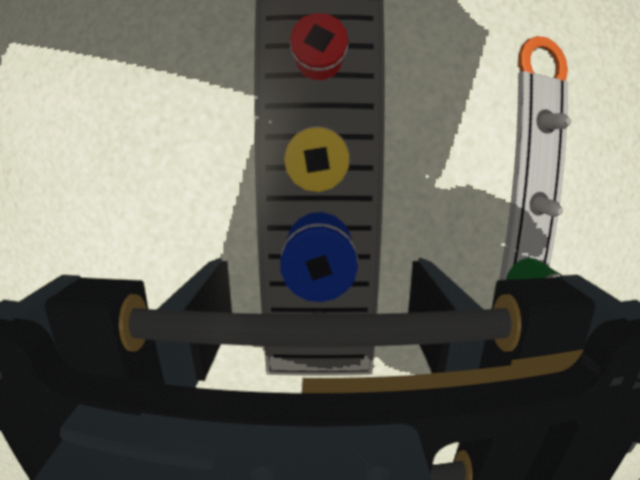

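Request:
jog_arm(plan=[{"linear": [1, -1, 20], "twist": 0, "hand": 91}, {"linear": [0, 0, 25], "twist": 0, "hand": 91}, {"linear": [0, 0, 18], "twist": 0, "hand": 91}, {"linear": [0, 0, 6], "twist": 0, "hand": 91}, {"linear": [0, 0, 0], "twist": 0, "hand": 40}, {"linear": [0, 0, 0], "twist": 0, "hand": 40}, {"linear": [0, 0, 0], "twist": 0, "hand": 40}, {"linear": [0, 0, 0], "twist": 0, "hand": 40}])

```text
clock: 11.12
eef_pos: [0.4883, -0.0387, 0.0456]
tool_rot: [3.141, 0.0, 1.688]
ft_force: [0.3, -0.6, 0.6]
gripper_width: 0.0535
grip_force: 0.0
```

Request:
jog_arm(plan=[{"linear": [0, 0, 0], "twist": 0, "hand": 40}, {"linear": [0, 0, 0], "twist": 0, "hand": 40}])

```text
clock: 11.38
eef_pos: [0.4883, -0.0387, 0.0454]
tool_rot: [3.141, 0.0, 1.688]
ft_force: [-0.4, 1.3, 5.3]
gripper_width: 0.0461
grip_force: 20.0
```

Request:
jog_arm(plan=[{"linear": [0, 0, -15], "twist": 0, "hand": 40}, {"linear": [0, 0, -30], "twist": 0, "hand": 40}, {"linear": [-5, 10, -25], "twist": 0, "hand": 40}, {"linear": [-25, 40, 0], "twist": 0, "hand": 40}, {"linear": [-25, 45, 0], "twist": 0, "hand": 40}, {"linear": [-25, 42, 0], "twist": 0, "hand": 40}, {"linear": [-14, 28, 0], "twist": 0, "hand": 40}, {"linear": [0, 0, 0], "twist": 0, "hand": 40}])

```text
clock: 12.38
eef_pos: [0.6645, -0.1135, 0.1159]
tool_rot: [3.14, 0.001, 1.688]
ft_force: [-0.1, 0.9, -2.0]
gripper_width: 0.046
grip_force: 20.0
```

```bash
python3 -c "
from h import *
delta([.663,-.1137,.050],96.6)
s=manip.sense(); f=manip.grab_frame('wrist'); im=f['image']; cv2.imwrite('pics/w6.png',im[:,:,::-1])
m=cmask(im,'s32'); k,l,st,ce=cv2.connectedComponentsWithStats(m)
for i in 1+np.argsort(-st[1:,4])[:2]: print(st[i],wat(f,s,ce[i],.062).round(4))
"
```

```text
tcp [ 0.6645 -0.1135  0.1159] yaw 96.7 shift mm [-0.  -1.6 65.9] twist 0.1 t 12.38
[ 287  122   71   72 3345] [ 0.6584 -0.0493  0.062 ]
[290 150   1   1   1] [ 0.6407 -0.0471  0.062 ]
```

View pics/w6.png

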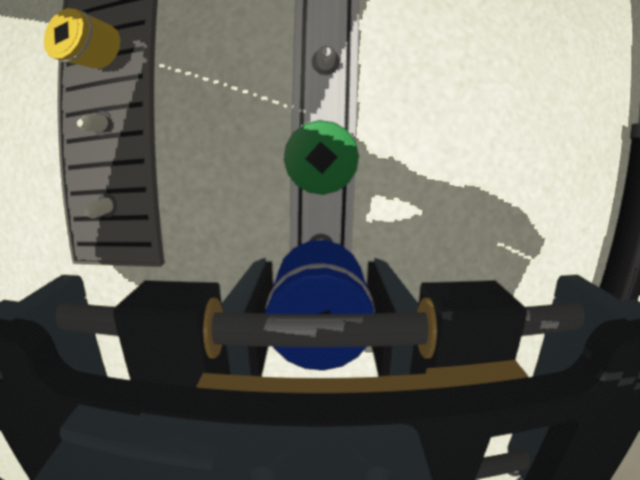

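Green stands upright on its peg at (321,158), and blue is held centred over the rail. I'll lower it.

Request:
jog_arm(plan=[{"linear": [0, -1, 10], "twist": 0, "hand": 40}, {"linear": [0, 0, 15], "twist": 0, "hand": 40}, {"linear": [0, 0, 15], "twist": 0, "hand": 40}, {"linear": [0, 0, 12], "twist": 0, "hand": 40}, {"linear": [0, 0, 8], "twist": 0, "hand": 40}, {"linear": [0, 0, 4], "twist": 0, "hand": 40}, {"linear": [0, 0, 2], "twist": 0, "hand": 40}, {"linear": [0, 0, 0], "twist": 0, "hand": 40}])

```text
clock: 13.42
eef_pos: [0.6623, -0.1129, 0.0497]
tool_rot: [3.141, 0.0, 1.688]
ft_force: [-0.3, -0.3, -1.2]
gripper_width: 0.0462
grip_force: 20.0
```

Request:
jog_arm(plan=[{"linear": [0, 0, 0], "twist": 0, "hand": 91}, {"linear": [0, 0, 0], "twist": 0, "hand": 91}, {"linear": [0, 0, 0], "twist": 0, "hand": 91}, {"linear": [0, 0, -15], "twist": 0, "hand": 91}, {"linear": [0, 0, -25], "twist": 0, "hand": 91}, {"linear": [0, 0, -25], "twist": 0, "hand": 91}, {"linear": [20, -20, 0], "twist": 0, "hand": 91}, {"linear": [35, -38, 0], "twist": 0, "hand": 91}])

```text
clock: 14.42
eef_pos: [0.5987, -0.0652, 0.1156]
tool_rot: [3.139, 0.001, 1.687]
ft_force: [-0.2, 1.7, 0.7]
gripper_width: 0.0909
grip_force: 0.0
```

Request:
jog_arm(plan=[{"linear": [38, -40, 0], "twist": 0, "hand": 91}, {"linear": [38, -40, 0], "twist": 0, "hand": 91}, {"linear": [20, -22, 0], "twist": 0, "hand": 91}, {"linear": [5, -6, 0], "twist": 0, "hand": 91}, {"linear": [0, 0, 0], "twist": 0, "hand": 91}])

```text
clock: 15.05
eef_pos: [0.4798, 0.0225, 0.1149]
tool_rot: [3.14, 0.0, 1.689]
ft_force: [0.1, -0.2, 0.5]
gripper_width: 0.0908
grip_force: 0.0
```

```bash
python3 look.py w7; python3 -c "
from h import *
delta([.4797,.0228,.046],96.6)"
```

```text
[0.4798 0.0225 0.1149] 15.05
s24 [ 293  122   58   57 2173] [0.4727 0.0905 0.056 ]
s28 [ 289  237   62   60 2555] [0.4792 0.0247 0.056 ]
s28 [294 220  52  26 619] [0.4767 0.0459 0.056 ]
peg_a 0.94 (np.float64(549.5), np.float64(202.0)) [0.6387 0.0802 0.03  ]
peg_a 0.53 (np.float64(530.0), np.float64(273.0)) [0.6362 0.0259 0.03  ]
ring_center 0.77 (np.float64(544.0), np.float64(135.5)) [0.638  0.1283 0.009 ]
tcp [0.4802 0.0221 0.1144] yaw 96.69 shift mm [ 0.8 -0.5 68.4] twist 0.1 t 15.2
```

View pics/w7.png

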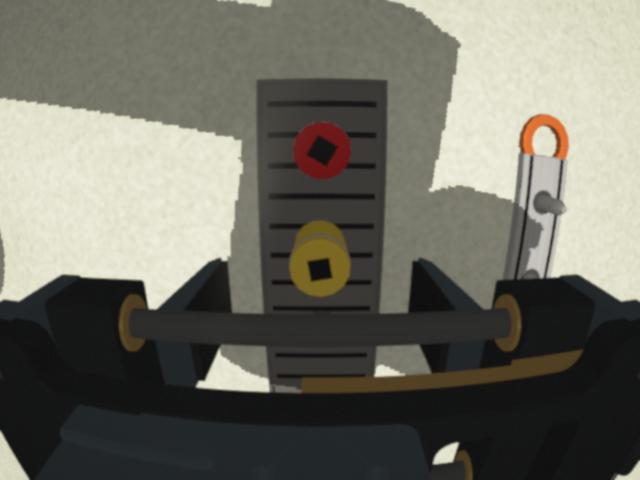

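Request:
jog_arm(plan=[{"linear": [1, 0, 20], "twist": 0, "hand": 91}, {"linear": [0, 0, 25], "twist": 0, "hand": 91}, {"linear": [0, 0, 18], "twist": 0, "hand": 91}, {"linear": [0, 0, 6], "twist": 0, "hand": 91}, {"linear": [0, 0, 0], "twist": 0, "hand": 30}, {"linear": [0, 0, 0], "twist": 0, "hand": 30}, {"linear": [0, 0, 0], "twist": 0, "hand": 30}, {"linear": [0, 0, 0], "twist": 0, "hand": 30}])

```text
clock: 16.2
eef_pos: [0.479, 0.0237, 0.0456]
tool_rot: [3.141, 0.0, 1.688]
ft_force: [-0.4, 0.1, 0.1]
gripper_width: 0.0537
grip_force: 0.0
```

Request:
jog_arm(plan=[{"linear": [0, 0, 0], "twist": 0, "hand": 30}, {"linear": [0, 0, 0], "twist": 0, "hand": 30}, {"linear": [0, 0, 0], "twist": 0, "hand": 30}])

```text
clock: 16.58
eef_pos: [0.4789, 0.0237, 0.0453]
tool_rot: [3.141, 0.0, 1.688]
ft_force: [-0.2, 0.5, 2.8]
gripper_width: 0.0358
grip_force: 20.0
```

Request:
jog_arm(plan=[{"linear": [0, 0, -15], "twist": 0, "hand": 30}, {"linear": [0, 0, -30], "twist": 0, "hand": 30}, {"linear": [-2, 10, -25], "twist": 0, "hand": 30}, {"linear": [-8, 40, 0], "twist": 0, "hand": 30}, {"linear": [-8, 45, 0], "twist": 0, "hand": 30}, {"linear": [-8, 45, 0], "twist": 0, "hand": 30}, {"linear": [-4, 29, 0], "twist": 0, "hand": 30}, {"linear": [0, 0, 0], "twist": 0, "hand": 30}])

```text
clock: 17.58
eef_pos: [0.6516, 0.0135, 0.1148]
tool_rot: [3.141, 0.0, 1.688]
ft_force: [-0.2, -0.6, -1.7]
gripper_width: 0.0356
grip_force: 20.0
```

```bash
python3 -c "
from h import *
delta([.6515,.0138,.050],96.6)
s=manip.sense(); f=manip.grab_frame('wrist'); im=f['image']; cv2.imwrite('pics/w8.png',im[:,:,::-1])
for n in ['peg_a','ring_center']:
  for r in manip.trace('wrist',n):
    yy,xx=np.nonzero(r['mask']); px=((xx.min()+xx.max())/2,(yy.min()+yy.max())/2)
    print(round(r['conf'],2),px,wat(f,s,px,.025 if n=='peg_a' else .009).round(4))
"
```

```text
tcp [0.6516 0.0135 0.1148] yaw 96.72 shift mm [ 0.3 -0.1 64.8] twist 0.1 t 17.57
0.82 (np.float64(324.5), np.float64(154.5)) [0.6468 0.0782 0.025 ]
0.57 (np.float64(322.0), np.float64(243.0)) [0.652 0.021 0.025]
0.7 (np.float64(326.0), np.float64(79.0)) [0.6421 0.1286 0.009 ]
```

View pics/w8.png

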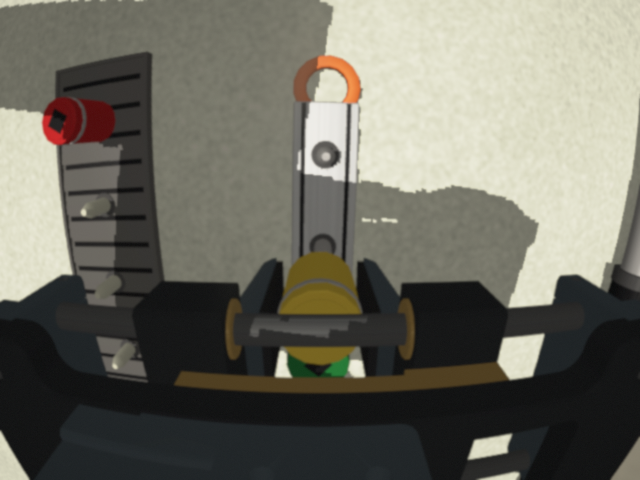

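Request:
jog_arm(plan=[{"linear": [1, 1, 10], "twist": 0, "hand": 30}, {"linear": [0, 0, 15], "twist": 0, "hand": 30}, {"linear": [0, 0, 15], "twist": 0, "hand": 30}, {"linear": [0, 0, 12], "twist": 0, "hand": 30}, {"linear": [0, 0, 8], "twist": 0, "hand": 30}, {"linear": [0, 0, 4], "twist": 0, "hand": 30}, {"linear": [0, 0, 1], "twist": 0, "hand": 30}, {"linear": [0, 0, 0], "twist": 0, "hand": 30}])

```text
clock: 18.73
eef_pos: [0.6512, 0.0148, 0.0506]
tool_rot: [3.141, 0.0, 1.688]
ft_force: [1.5, -0.5, -0.3]
gripper_width: 0.0358
grip_force: 20.0
```

Request:
jog_arm(plan=[{"linear": [0, 0, 1], "twist": 0, "hand": 91}, {"linear": [0, 0, 0], "twist": 0, "hand": 91}, {"linear": [0, 0, 0], "twist": 0, "hand": 91}, {"linear": [0, 0, -15], "twist": 0, "hand": 91}, {"linear": [0, 0, -25], "twist": 0, "hand": 91}, {"linear": [0, 0, -25], "twist": 0, "hand": 91}, {"linear": [12, -20, 0], "twist": 0, "hand": 91}, {"linear": [22, -38, 0], "twist": 0, "hand": 91}])

```text
clock: 19.73
eef_pos: [0.5902, 0.0416, 0.1157]
tool_rot: [3.139, 0.0, 1.687]
ft_force: [-0.1, 1.1, 0.7]
gripper_width: 0.0911
grip_force: 0.0
```

Request:
jog_arm(plan=[{"linear": [22, -40, 0], "twist": 0, "hand": 91}, {"linear": [22, -40, 0], "twist": 0, "hand": 91}, {"linear": [13, -25, 0], "twist": 0, "hand": 91}, {"linear": [4, -6, 0], "twist": 0, "hand": 91}, {"linear": [0, 0, 0], "twist": 0, "hand": 91}])

```text
clock: 20.35
eef_pos: [0.473, 0.0894, 0.1149]
tool_rot: [3.14, 0.0, 1.689]
ft_force: [0.3, 0.4, 0.1]
gripper_width: 0.0907
grip_force: 0.0
```

```bash
python3 look.py w9; python3 -c "
from h import *
delta([.4727,.0900,.046],96.6)"
```

```text
[0.473  0.0894 0.1149] 20.35
s24 [ 293  239   55   54 1938] [0.4724 0.092  0.056 ]
s24 [297 223  46  24 555] [0.4701 0.1116 0.056 ]
s28 [347 377  65  16 326] [0.5222 0.0106 0.056 ]
s28 [303 378  47  15 237] [0.4861 0.0074 0.056 ]
peg_a 0.44 (np.float64(530.5), np.float64(275.0)) [0.6304 0.0913 0.03  ]
ring_center 0.8 (np.float64(535.0), np.float64(219.5)) [0.6365 0.13   0.009 ]
tcp [0.4733 0.089  0.1144] yaw 96.71 shift mm [ 1.1 -0.6 68.4] twist 0.1 t 20.5
```

View pics/w9.png

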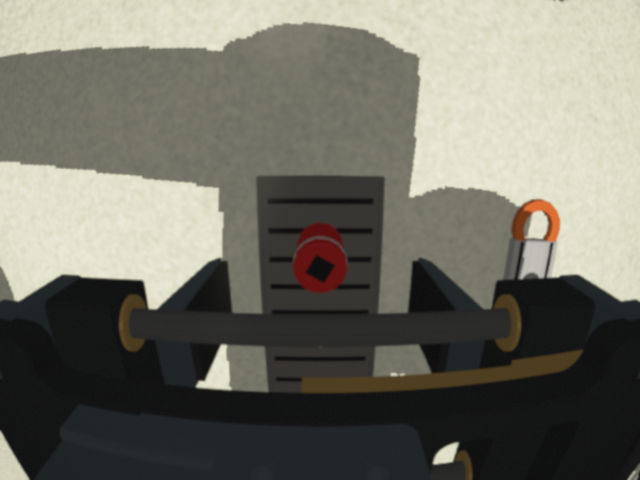

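Red at (320,265) is centred between the jaws. I'll grasp it.

Request:
jog_arm(plan=[{"linear": [1, 0, 20], "twist": 0, "hand": 91}, {"linear": [0, 0, 25], "twist": 0, "hand": 91}, {"linear": [0, 0, 18], "twist": 0, "hand": 91}, {"linear": [0, 0, 6], "twist": 0, "hand": 91}, {"linear": [0, 0, 0], "twist": 0, "hand": 26}, {"linear": [0, 0, 0], "twist": 0, "hand": 26}, {"linear": [0, 0, 0], "twist": 0, "hand": 26}, {"linear": [0, 0, 0], "twist": 0, "hand": 26}])

```text
clock: 21.5
eef_pos: [0.4721, 0.0903, 0.0456]
tool_rot: [3.141, 0.0, 1.688]
ft_force: [-0.4, 0.1, -0.9]
gripper_width: 0.0536
grip_force: 0.0
```

Request:
jog_arm(plan=[{"linear": [0, 0, 0], "twist": 0, "hand": 26}, {"linear": [0, 0, 0], "twist": 0, "hand": 26}, {"linear": [0, 0, 0], "twist": 0, "hand": 26}])

```text
clock: 21.88
eef_pos: [0.472, 0.0903, 0.0453]
tool_rot: [3.142, -0.0, 1.688]
ft_force: [0.5, 0.3, 0.9]
gripper_width: 0.032
grip_force: 20.0
```

Request:
jog_arm(plan=[{"linear": [0, 0, -15], "twist": 0, "hand": 26}, {"linear": [0, 0, -30], "twist": 0, "hand": 26}, {"linear": [-2, 10, -25], "twist": 0, "hand": 26}, {"linear": [-8, 40, 0], "twist": 0, "hand": 26}, {"linear": [-8, 45, 0], "twist": 0, "hand": 26}, {"linear": [-8, 45, 0], "twist": 0, "hand": 26}, {"linear": [-6, 31, 0], "twist": 0, "hand": 26}, {"linear": [0, 0, 0], "twist": 0, "hand": 26}])

```text
clock: 22.88
eef_pos: [0.6471, 0.0783, 0.1148]
tool_rot: [3.141, 0.0, 1.688]
ft_force: [-0.4, 0.5, -1.6]
gripper_width: 0.032
grip_force: 20.0
```

```bash
python3 -c "
from h import *
delta([.6465,.078,.050],96.6)
s=manip.sense(); f=manip.grab_frame('wrist'); im=f['image']; cv2.imwrite('pics/w10.png',im[:,:,::-1])
for n in ['peg_a','ring_center']:
  for r in manip.trace('wrist',n):
    yy,xx=np.nonzero(r['mask']); px=((xx.min()+xx.max())/2,(yy.min()+yy.max())/2)
    print(round(r['conf'],2),px,wat(f,s,px,.025 if n=='peg_a' else .009).round(4))
"
```

```text
tcp [0.6471 0.0783 0.1148] yaw 96.71 shift mm [-0.2 -0.7 64.8] twist 0.1 t 22.88
0.92 (np.float64(320.0), np.float64(244.5)) [0.6463 0.0846 0.025 ]
0.57 (np.float64(322.0), np.float64(172.5)) [0.6424 0.1301 0.009 ]
```

View pics/w10.png

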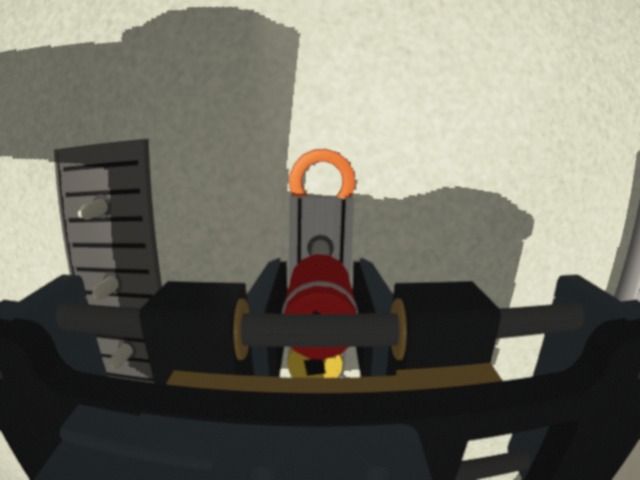

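Request:
jog_arm(plan=[{"linear": [1, 0, 10], "twist": 0, "hand": 26}, {"linear": [0, 0, 15], "twist": 0, "hand": 26}, {"linear": [0, 0, 10], "twist": 0, "hand": 26}, {"linear": [0, 0, 10], "twist": 0, "hand": 26}, {"linear": [0, 0, 0], "twist": 0, "hand": 26}])

```text
clock: 23.65
eef_pos: [0.6449, 0.0795, 0.0693]
tool_rot: [-3.14, -0.0, 1.688]
ft_force: [-0.6, -0.6, -0.8]
gripper_width: 0.0322
grip_force: 20.0
```

Request:
jog_arm(plan=[{"linear": [0, 0, 8], "twist": 0, "hand": 26}, {"linear": [0, 0, 7], "twist": 0, "hand": 26}, {"linear": [0, 0, 4], "twist": 0, "hand": 26}, {"linear": [0, 0, 1], "twist": 0, "hand": 26}, {"linear": [0, 0, 0], "twist": 0, "hand": 26}])

```text
clock: 24.28
eef_pos: [0.6455, 0.0796, 0.0503]
tool_rot: [3.141, -0.0, 1.688]
ft_force: [0.4, 0.4, -0.7]
gripper_width: 0.0319
grip_force: 20.0
```

Now I'll release, lift clear, and check from the fixed cameras.

Request:
jog_arm(plan=[{"linear": [0, 0, 1], "twist": 0, "hand": 26}, {"linear": [0, 0, 0], "twist": 0, "hand": 91}, {"linear": [0, 0, 0], "twist": 0, "hand": 91}, {"linear": [0, 0, 0], "twist": 0, "hand": 91}, {"linear": [0, 0, -15], "twist": 0, "hand": 91}, {"linear": [0, 0, -30], "twist": 0, "hand": 91}, {"linear": [0, -20, -40], "twist": 0, "hand": 91}, {"linear": [0, -50, -30], "twist": 0, "hand": 91}])

```text
clock: 25.28
eef_pos: [0.5771, 0.0713, 0.1668]
tool_rot: [3.138, 0.0, 1.688]
ft_force: [-0.6, 0.3, -0.2]
gripper_width: 0.0911
grip_force: 0.0
```

Request:
jog_arm(plan=[{"linear": [0, -50, -20], "twist": 0, "hand": 91}, {"linear": [0, -50, -10], "twist": 0, "hand": 91}, {"linear": [0, -40, 0], "twist": 0, "hand": 91}, {"linear": [0, 0, 0], "twist": 0, "hand": 91}, {"linear": [0, 0, 0], "twist": 0, "hand": 91}])

```text
clock: 25.9
eef_pos: [0.4379, 0.055, 0.1951]
tool_rot: [3.14, 0.0, 1.688]
ft_force: [0.4, -0.6, 0.1]
gripper_width: 0.091
grip_force: 0.0
```

```bash
python3 - <<'E'
from h import *
f=manip.grab_frame('scene'); g=manip.grab_frame('top')
a=cv2.resize(f['image'][200:380,250:450],None,fx=2,fy=2); b=cv2.resize(g['image'][150:330,220:420],None,fx=2,fy=2)
cv2.imwrite('pics/end.png',np.hstack([a,b])[:,:,::-1])
for n in HUES:
    m=cmask(g['image'],n); m[:165]=0; m[225:]=0; m[:,:235]=0; m[:,400:]=0
    k,l,st,ce=cv2.connectedComponentsWithStats(m); i=1+np.argmax(st[1:,4]); x,y,w,h,_=st[i]
    print(n,st[i],at(g,(x+w/2-.5,y+h/2-.5),.055).round(4))
E
```

```text
s24 [266 185  15  18 194] [0.6434 0.0786 0.055 ]
s28 [298 181  18  20 242] [0.6497 0.0123 0.055 ]
s32 [330 177  18  19 219] [ 0.6589 -0.0512  0.055 ]
s36 [359 174  22  25 387] [ 0.6591 -0.1126  0.055 ]
```

View pics/end.png

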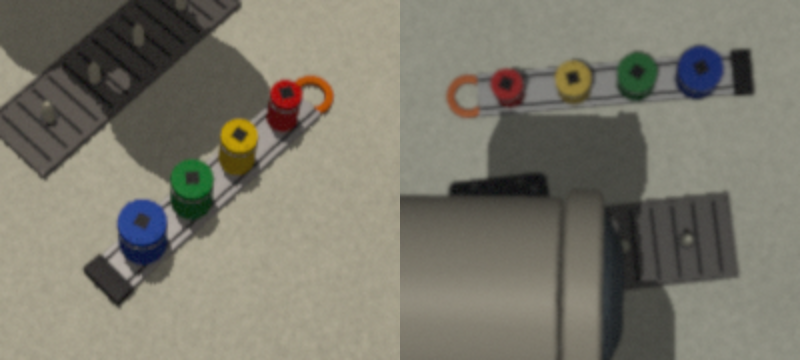

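All four stand upright and seated, in order from the ring: red, yellow, green, blue.

```bash
python3 -c "
from rig import manip
print(manip.finish_job())"
```

```text
the job is handed in; nothing more can be done
None
```

The four sockets are on the rail in order from the ring (red, gold-yellow, green, blue) and looked upright and fully seated in the final camera check; the job is handed in, but it returned no verdict.

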